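# Mesh-check a tray of gears and send it to the scale

### The arm

A 6-joint arm with a two-finger parallel gripper is mounted at the origin on a cart in front of the work surface, level with it; the furniture and walls round the work are solid. World frame = base frame: x ahead of the robot, y to its left, z up, the work surface at z = 0. Lengths are in m, angles in rad, forces in N, time in s.
With the tool pointing down it reaches from about 0.375 to 0.9 m from the base axis. Payload 3.1 kg.
Tool frame: the origin (TCP) lies on the mounting face of the last link; the fingertips stand 182 mm ahead of it and the grasp point (between the pads) lies 164 mm ahead of it (grasp_offset is the distance from the TCP to the grasp point, in m); z points along the fingers, y is the direction in which the jaws open and shut (so a half turn about z gives the same grasp; the last joint's range is limited). The gripper opens to 87 mm and grips with 3 to 60 N. Pads are 19 mm wide; open, the fingers measure 117 mm over their backs; the gripper's body (75 mm by 190 mm) begins 51 mm behind the grasp point.
Start: joints at [1.058, 0.527, 1.433, -0, 1.181, -0.178], TCP at [0.205, 0.59, 0.405] pointing down, gripper open.
Joint ranges: [-3.08, 3.08], [-0.75, 2.2], [0.22, 2.44], [-1.43, 4.57], [0, 2.65], [-2.85, 2.85]. Speed limits (rad/s): [2.79, 2.79, 3.14, 3.14, 3.14, 3.14].

### API

Orientations are given as a unit quaternion [x, y, z, w].
In Python, from rig import * gives the robot as it stands. The module is installed in compiled form; this text tells all that it offers.
- The arm moves only by the shell command python3 -m pendant 'ROWS' [OPENING] [FORCE]. ROWS is text: rows parted by semicolons, each of 6 numbers parted by spaces: the shift along the world's x, y, z in cm, then the turn, a rotation vector about the world's x, y, z in degrees. A call has 1 to 12 rows; each row shifts and turns the commanded pose from where the row before left it; what a row does not reach is not made up. A row lasts 1/8 s, in which the tool goes at most 62.5 mm and 10.7 degrees, less where a joint would pass 70% of its speed; a pose out of reach is approached as far as the arm can. A call is refused whole if a number of a shift passes 6.25 or a number of a turn 10.7, either way. A call with a gripper value outside its range is refused whole. OPENING is the opening, from 0 (shut) to 1 (fully open), set as the call begins (- or left out, the last holds). The fingers move at their own pace and stop on an object; FORCE is the grip in N (left out, the last holds). Time passes only in rows, so rows that do not move let the fingers close. It gives the time, the measured TCP pose, the force and the opening at its end, in the units of the state.
- get_state(): the state, without advancing time (a new reading comes with each control period).
- grab_frame(name): name is "scene" or "top" or "wrist"; returns the picture (400x640x3 uint8, blue, green, red); there is no depth.
- get_calibration(name): a dict with "fovy" (degrees; the focal length in pixels is half the picture's height over the tangent of half this angle, whatever the lens; pixels are square), "cx", "cy" (the principal point, pixels), "dist_coeffs" ([k1, k2, p1, p2, k3] as OpenCV has them; the pictures are not rectified), "eye" and "orientation" of the camera in the world. Camera axes: x right, y down, z forward; pixel columns grow to the right and rows downward; lengths in m; the calibration is good to about 2 mm. A picture is of the moment at which its call begins: read the wrist's pose just before it. get_calibration takes no time and is no camera call; for the wrist camera it gives the pose at the moment of the call.
- hand_in(): hands the job in, once; it reports no verdict.
The state is a dict: "time_s": time; "q": joint angles; "joint_vel": joint speeds; "joint_efforts": joint torques, N m; "eef_pos": TCP position; "orientation": TCP orientation; "ft_force": force on the tool from outside, world axes, zero at the start; "torque": the same for the moment, N m; "finger_gap": finger opening in m.
Only numpy, scipy, OpenCV 4.12 (cv2) and the standard library are available. Lean on these libraries where they do the work, as an engineer would, in place of code of your own. Each camera call takes 0.05 s, during which the arm holds its last target. There are 200 camera calls.

### The job

Roll the gear tray along the roller track to the end stop, then put every gear that is in it on the test post for its tooth count, so that it sits flat on the post in mesh with the master gear, and with all of them in mesh turn the master a good quarter turn by its knob. Then sort the gears back into the tray, lying flat, 12 and 14 teeth in the green-lined half and 16 and 18 teeth in the orange-lined half, lift the tray off the rollers and set it squarely in the middle of the bench scale's platform. Leave the hand stamp and the marker alone.

Things in the scene. Friction and masses are not known exactly. Their poses are not given: they have to be found in the camera images.
- gear_12_c (a point): spur gear, 12 teeth: cream nylon rim 55 mm across, 15 mm thick; steel hub on top, 26 mm diameter, 28 mm tall, to grip it by; in all 43 mm high, 120 g; 15 mm bore open below. Point: on its axis, 21.5 mm above the flat underside; z up, a tooth's middle along +x, teeth every 30.0 deg. Two or three of the four gears are there each time; absent: no pose
- gear_14_c (a point): spur gear, 14 teeth: cream nylon rim 63 mm across, 15 mm thick; steel hub on top, 26 mm diameter, 28 mm tall, to grip it by; in all 43 mm high, 130 g; 15 mm bore open below. Point: on its axis, 21.5 mm above the flat underside; z up, a tooth's middle along +x, teeth every 25.7 deg. Two or three of the four gears are there each time; absent: no pose
- gear_16_c (a point): spur gear, 16 teeth: cream nylon rim 71 mm across, 15 mm thick; steel hub on top, 26 mm diameter, 28 mm tall, to grip it by; in all 43 mm high, 140 g; 15 mm bore open below. Point: on its axis, 21.5 mm above the flat underside; z up, a tooth's middle along +x, teeth every 22.5 deg. Two or three of the four gears are there each time; absent: no pose
- gear_18_c (a point): spur gear, 18 teeth: cream nylon rim 79 mm across, 15 mm thick; steel hub on top, 26 mm diameter, 28 mm tall, to grip it by; in all 43 mm high, 150 g; 15 mm bore open below. Point: on its axis, 21.5 mm above the flat underside; z up, a tooth's middle along +x, teeth every 20.0 deg. Two or three of the four gears are there each time; absent: no pose
- post_12 (a point): test post for the 12-tooth gear on the round dark fixture, 56.5 mm from the master's axis, which lies to -x in this point's frame: 12 mm steel pin on a 26 mm shoulder, white ring of 48 mm diameter drawn round it. Point: on the pin's axis, on the shoulder where the gear's underside rests (18 mm above the bench); the coned pin stands 13.5 mm above it
- post_14 (a point): test post for the 14-tooth gear on the round dark fixture, 60.5 mm from the master's axis, which lies to -y in this point's frame: 12 mm steel pin on a 26 mm shoulder, white ring of 56 mm diameter drawn round it. Point: on the pin's axis, on the shoulder where the gear's underside rests (18 mm above the bench); the coned pin stands 13.5 mm above it
- post_16 (a point): test post for the 16-tooth gear on the round dark fixture, 64.5 mm from the master's axis, which lies to +x in this point's frame: 12 mm steel pin on a 26 mm shoulder, white ring of 64 mm diameter drawn round it. Point: on the pin's axis, on the shoulder where the gear's underside rests (18 mm above the bench); the coned pin stands 13.5 mm above it
- post_18 (a point): test post for the 18-tooth gear on the round dark fixture, 68.5 mm from the master's axis, which lies to +y in this point's frame: 12 mm steel pin on a 26 mm shoulder, white ring of 72 mm diameter drawn round it. Point: on the pin's axis, on the shoulder where the gear's underside rests (18 mm above the bench); the coned pin stands 13.5 mm above it
- master_knob (a point): black bar knob on the master gear in the middle of the fixture (236 mm disc): 46 mm long (x), 14 mm thick (y), 32 mm high. Point: on the master's axis, 2 mm above the bar's middle, 60 mm above the posts' shoulders. Turns with the master: a steel gear, 16 teeth, pitch radius 32 mm, tip radius 35.6 mm, a tooth's middle along +x, its upper face 15 mm above the shoulders
- master (a joint): angle of the master (rad), counterclockwise from above, within 0.15 of 0 at first; turns without end, friction 0.02 N m, carries meshed gears along. Same teeth as the gears (12.6 mm pitch, 3 mm play in mesh, ends bevelled by 1.3 mm): a gear goes down only with its teeth in the master's gaps; a wrong gear does not go down or does not reach the master
- tray_handle (a point): middle of the carrying handle of the plywood gear tray (205 x 190 mm, 300 g empty, rim 24 mm high): wooden bar 14 mm thick (x), 22 mm high, 174 mm long (y), over the tray's middle, 77 mm above its underside; 42 mm clear below it down to a low divider. Frame: x from the green half to the orange half, y along the bar, z up
- green_half (a point): centre of the floor of the tray's green-lined half (-x of the handle, on the robot's side): 91 mm (x) by 178 mm (y) inside, room for two gears side by side along y. Point on the floor, 8 mm above the tray's underside; rim and divider stand 16 mm above the floor
- orange_half (a point): centre of the floor of the tray's orange-lined half (+x of the handle, far side); sizes as the green half
- end_stop (a point): middle of the rubber face of the roller track's end stop, level with the rollers' tops (50 mm above the bench). Frame: +y back along the track, z up. With the tray against the stop its handle point is at y = 95 mm, z = 77 mm here. Side channels guide the tray with 4 mm play each side and stand 14 mm above the rollers, the stop 30 mm
- roller_5 (a joint): angle (rad) of the sixth from the stop of the eleven free steel rollers (24 mm diameter); it turns as the tray rolls over it
- platform (a point): centre of the top of the bench scale's steel platform (236 mm square, 40 mm above the bench); x and y along its sides, +x away from its display console
- stamp: wood-handled hand stamp standing upright, bystander, 26 x 50 x 74 mm, origin at the middle of its underside
- marker_pen: white and black marker lying on the bench, bystander, 135 mm long, origin at the middle of its underside

How it is judged:
On the way, in this order (a step that is already met when the one before it is completed fails the run):
1. the tray has been rolled along the rollers up against the end stop (within 10 mm) (y of tray_handle in the frame of end_stop below 0.105 m and z of tray_handle in the frame of end_stop between 0.071 and 0.083 m and (value of joint roller_5 above 3 rad or value of joint roller_5 below -3 rad)), for 0.2 s.
2. every gear sits flat on the post for its tooth count, in mesh with the master (horizontal distance between gear_12_c and post_12 below 0.003 m and z of gear_12_c in the frame of post_12 below 0.0245 m and angle between each of gear_12_c, gear_14_c, gear_16_c, gear_18_c's own z axis and vertical below 0.06 rad and horizontal distance between gear_14_c and post_14 below 0.003 m and z of gear_14_c in the frame of post_14 below 0.0245 m and horizontal distance between gear_16_c and post_16 below 0.003 m and z of gear_16_c in the frame of post_16 below 0.0245 m and horizontal distance between gear_18_c and post_18 below 0.003 m and z of gear_18_c in the frame of post_18 below 0.0245 m), for 0.3 s.
3. with all gears in mesh, the master has been turned a good quarter turn (1.15 rad or more from zero, either way) (all of step 2 and (value of joint master above 1.15 rad or value of joint master below -1.15 rad)), for 0.2 s.
4. the gears lie in their halves of the tray (x of gear_12_c in the frame of green_half between -0.047 and 0.047 m and y of gear_12_c in the frame of green_half between -0.09 and 0.09 m and z of each of gear_12_c, gear_14_c in the frame of green_half below 0.027 m and angle between each of gear_12_c, gear_14_c, gear_16_c, gear_18_c's own z axis and vertical below 0.12 rad and x of gear_14_c in the frame of green_half between -0.047 and 0.047 m and y of gear_14_c in the frame of green_half between -0.09 and 0.09 m and x of gear_16_c in the frame of orange_half between -0.047 and 0.047 m and y of gear_16_c in the frame of orange_half between -0.09 and 0.09 m and z of each of gear_16_c, gear_18_c in the frame of orange_half below 0.027 m and x of gear_18_c in the frame of orange_half between -0.047 and 0.047 m and y of gear_18_c in the frame of orange_half between -0.09 and 0.09 m), for 0.2 s.
At the end, for the whole second after the job is handed in: The tray stands at rest on the scale's platform, its middle within 25 mm of the platform's centre and square to it within 0.2 rad; every gear lies flat in it, 12 and 14 teeth in the green half, 16 and 18 teeth in the orange half (all of step 4 and linear speed of each of gear_12, gear_14, gear_16, gear_18, tray below 0.02 m/s and horizontal distance between tray_handle and platform below 0.025 m and angle between the x axis of tray_handle and the x axis of platform, either way round below 0.2 rad and z of tray_handle in the frame of platform between 0.072 and 0.082 m and angle between tray_handle's own z axis and vertical below 0.05 rad); the robot touches nothing.
It fails at once if the hand stamp is moved more than 4 cm (distance of stamp from where it was at the start of the episode above 0.04 m).
It fails at once if the marker is moved more than 4 cm (distance of marker_pen from where it was at the start of the episode above 0.04 m).
Of gear_12, gear_14, gear_16, gear_18 only 2 to 3 are there at a start; the rules pass over those that are not, and their reading is None.
At some moment in a run one of gear_12, gear_14, gear_16, gear_18 may be knocked a few centimetres aside while the robot is not near it.
Once in a run the grip may slacken for a moment while it holds something.
It also fails if it takes over 210 s, if anything falls off the work surface, if the arm or the gripper's body presses on something with over 40 N, if the wrist force passes 120 N, or if a joint passes its speed limit or range.

## Working session

There is one attempt and no reset: what is moved stays moved. The work goes in short steps, Python scripts to look and compute and a shell command to move; the robot and the scene stay as the last step left them, time stands still between calls to the robot, and variables do not carry over. Pictures are saved under pics/ and viewed, about 12 in all and at most 16, crops included, and the job is handed in when it is done.

```bash
mkdir -p pics; cat > h.py <<'E'
from rig import *
import numpy as np, cv2
from scipy.spatial.transform import Rotation as R
def K(c):
    f=200/np.tan(np.radians(c["fovy"])/2)
    return np.array([[f,0,c["cx"]],[0,f,c["cy"]],[0,0,1]])
def snap(name,fn,und=False):
    c=get_calibration(name); im=grab_frame(name); cv2.imwrite("pics/"+fn+".png",im)
    import json
    json.dump({k:(np.array(v).tolist()) for k,v in c.items()},open("pics/"+fn+".json","w"))
    return im,c
def load(fn):
    import json; return json.load(open("pics/"+fn+".json"))
def rot(c):
    o=np.array(c["orientation"]); return o if o.shape==(3,3) else R.from_quat(o).as_matrix()
def ray(c,uv):
    p=cv2.undistortPoints(np.array([[uv]],float),K(c),np.array(c["dist_coeffs"],float))[0,0]
    return np.array(c["eye"]),rot(c)@np.array([p[0],p[1],1])
def onz(c,uv,z):
    e,d=ray(c,uv); return e+d*(z-e[2])/d[2]
def tri(l):
    A=0;b=0
    for c,uv in l:
        e,d=ray(c,uv); d=d/np.linalg.norm(d); P=np.eye(3)-np.outer(d,d); A=A+P; b=b+P@e
    x=np.linalg.solve(A,b)
    return x
def proj(c,X):
    r=rot(c); rv=cv2.Rodrigues(r.T)[0]; t=-r.T@np.array(c["eye"])
    return cv2.projectPoints(np.array(X,float).reshape(-1,3),rv,t,K(c),np.array(c["dist_coeffs"],float))[0][:,0]
E
python3 - <<'E'
from h import *
for n in("scene","top","wrist"):
    im,c=snap(n,n+"0"); print(n,c)
print(get_state())
E
```

```text
scene {'fovy': 55.91259982440386, 'cx': 324.07693937767147, 'cy': 200.7827469589809, 'dist_coeffs': array([0.02035084, 0.        , 0.        , 0.        , 0.        ]), 'eye': array([-0.1476053 , -0.50798843,  0.81796823]), 'orientation': array([ 0.80916712, -0.39743166,  0.19279528, -0.38746178])}
top {'fovy': 55.90551250739986, 'cx': 320.0625028154501, 'cy': 200.3821531509498, 'dist_coeffs': array([-0.03395534,  0.        ,  0.        ,  0.        ,  0.        ]), 'eye': array([0.42550532, 0.04697926, 1.10086986]), 'orientation': array([ 0.70807198, -0.70221804,  0.05548774, -0.049447  ])}
wrist {'fovy': 71.84310570763495, 'cx': 319.9022471406681, 'cy': 196.74190804148793, 'dist_coeffs': array([-0.01264139,  0.        ,  0.        ,  0.        ,  0.        ]), 'eye': array([0.13992734, 0.61272884, 0.38253318]), 'orientation': array([0.80846074, 0.57472637, 0.07228514, 0.10419066])}
{'time_s': 0.15, 'q': array([ 1.05849325e+00,  5.28238545e-01,  1.43362279e+00, -3.00137670e-06,
        1.18141609e+00, -1.78463118e-01]), 'joint_vel': array([ 1.52455636e-03, -3.25623196e-03, -2.63662499e-03,  1.30408634e-03,
        2.27419170e-03,  8.69979740e-05]), 'joint_efforts': array([ 5.70805587e-04, -4.40430522e+01, -1.76843476e+01,  6.33591483e-02,
        5.53016702e-02, -9.06717150e-05]), 'eef_pos': array([0.20461117, 0.59027072, 0.40400012]), 'orientation': array([ 1.66145308e-01,  9.86100921e-01, -7.93112545e-04, -2.83891021e-04]), 'ft_force': array([-0.34020908,  0.14583603, -0.01908324]), 'torque': array([-0.01038712, -0.02070761,  0.00183879]), 'finger_gap': 0.08661499411059276}
```

View pics/top0.png

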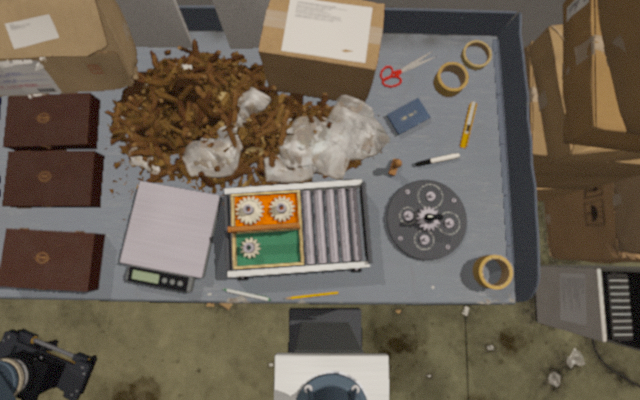

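View pics/scene0.png

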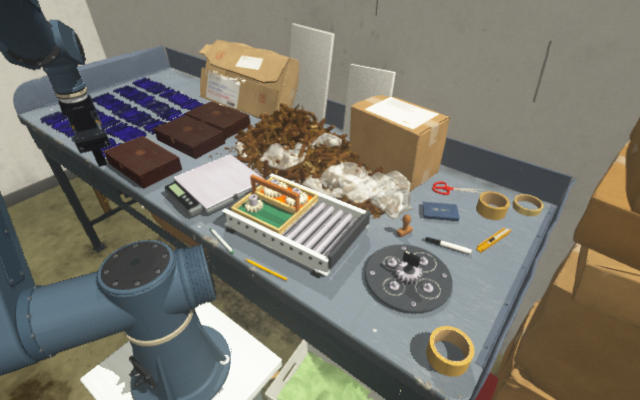

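```bash
python3 - <<'E'
from h import *
c=load("top0")
for n,uv,z in [("g1",(250,209),.1),("g2",(282,207),.1),("g3",(250,246),.1),("hL",(229,231),.138),("hR",(299,227),.138),("master",(428,217),.078),("p1",(431,196),.03),("p2",(450,216),.03),("p3",(425,239),.03),("p4",(407,216),.03),("plat",(171,228),.04),("pc1",(142,182),.04),("pc2",(219,193),.04),("pc3",(206,277),.04),("pc4",(122,263),.04),("trackTL",(225,188),.064),("TR",(364,181),.064),("BR",(367,267),.064),("BL",(229,275),.064),("stamp",(395,168),.0),("mark",(436,159),0)]:
    print(n,onz(c,uv,z).round(3))
im=cv2.imread("pics/top0.png")[170:290,110:480]
cv2.imwrite("pics/top0c.png",cv2.resize(im,None,fx=2.16,fy=2.16,interpolation=cv2.INTER_CUBIC))
w=load("wrist0"); s=get_state()
Rt=R.from_quat(s["orientation"]).as_matrix()
print("cam in tcp",Rt.T@(np.array(w["eye"])-s["eef_pos"]), (Rt.T@rot(w)).round(3), Rt.round(3))
E
```

```text
g1 [0.55  0.226 0.1  ]
g2 [0.556 0.141 0.1  ]
g3 [0.452 0.223 0.1  ]
hL [0.489 0.271 0.138]
hR [0.5   0.093 0.138]
master [ 0.535 -0.257  0.078]
p1 [ 0.602 -0.283  0.03 ]
p2 [ 0.544 -0.336  0.03 ]
p3 [ 0.477 -0.261  0.03 ]
p4 [ 0.543 -0.211  0.03 ]
plat [0.502 0.458 0.04 ]
pc1 [0.633 0.551 0.04 ]
pc2 [0.603 0.327 0.04 ]
pc3 [0.367 0.352 0.04 ]
pc4 [0.403 0.59  0.04 ]
trackTL [0.613 0.305 0.064]
TR [ 0.637 -0.084  0.064]
BR [ 0.399 -0.09   0.064]
BL [0.374 0.283 0.064]
stamp [ 0.691 -0.186  0.   ]
mark [ 0.72  -0.311  0.   ]
cam in tcp [6.84652643e-02 5.87544554e-05 2.14871622e-02] [[-0.001 -0.968 -0.252]
 [ 1.    -0.001 -0.002]
 [ 0.001 -0.252  0.968]] [[-0.945  0.328 -0.001]
 [ 0.328  0.945 -0.001]
 [ 0.    -0.002 -1.   ]]
```

View pics/top0c.png

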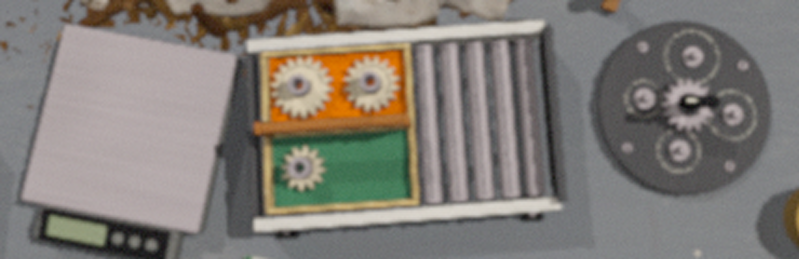

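```bash
python3 -m pendant '3.6 -5.1 0 0 0 -8.4;3.6 -5.1 0 0 0 -8.4;3.6 -5.1 0 0 0 -8.4;3.6 -5.1 0 0 0 -8.4;3.6 -5.1 0 0 0 -8.4;3.6 -5.1 0 0 0 -8.4;3.6 -5.1 0 0 0 -8.4;3.6 -5.1 0 0 0 -8.4;0 0 0 0 0 0;0 0 0 0 0 0' 1 20; python3 - <<'E'
from h import *
im,c=snap("wrist","w1"); s=get_state(); print(s["time_s"],s["eef_pos"],R.from_quat(s["orientation"]).as_matrix().round(3),s["q"].round(2))
cv2.imwrite("pics/w1b.png",cv2.resize(im,(800,500)))
E
```

```text
time_s: 1.4
eef_pos: [0.4924, 0.1823, 0.4043]
orientation: [0.684, 0.729, -0.0, -0.001]
ft_force: [-1.2, -0.3, -1.5]
finger_gap: 0.0872
1.45 [0.49196776 0.18299702 0.40441778] [[-0.065  0.998 -0.002]
 [ 0.998  0.065  0.   ]
 [ 0.    -0.002 -1.   ]] [0.14 0.39 1.68 0.   1.07 0.08]
```

View pics/w1b.png

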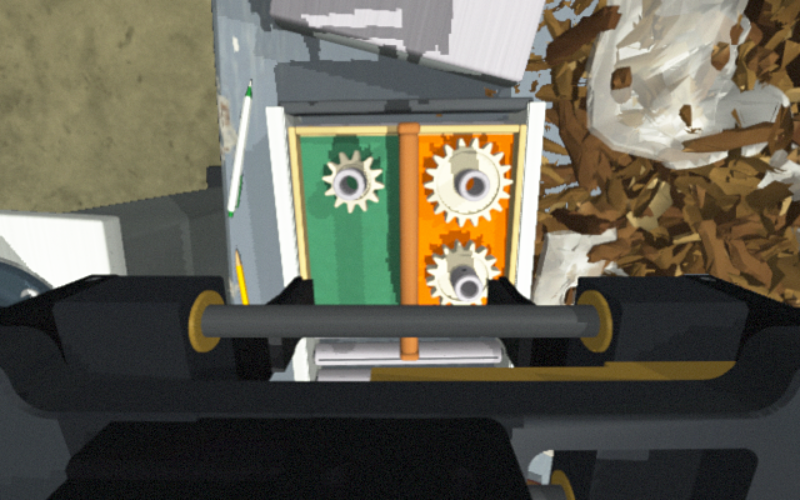

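```bash
python3 - <<'E'
from h import *
c=load("w1");t=load("top0")
for u in [(326.5,101),(327,170),(328,283)]: print(onz(c,u,.138))
print("tri end L",tri([(c,(326.5,101)),(t,(229,231))]),"R",tri([(c,(328,285)),(t,(299,227))]))
for n,u,v in [("g",(282,147),(249.5,247.5)),("o1",(378,148),(249,208.5)),("o2",(375,230),(281,207))]: print(n,tri([(c,u),(t,v)]), onz(c,u,.101))
im=cv2.imread("pics/w1.png")[90:250,210:430]
cv2.imwrite("pics/w1c.png",cv2.resize(im,None,fx=3.6,fy=3.6,interpolation=cv2.INTER_CUBIC))
E
```

```text
[0.49202312 0.27050032 0.138     ]
[0.49646054 0.212049   0.138     ]
[0.50528697 0.09850636 0.138     ]
tri end L [0.4904076  0.27131355 0.13468997] R [0.50332121 0.09283667 0.13235103]
g [0.44870682 0.22585246 0.08833288] [0.45077428 0.22671229 0.101     ]
o1 [0.55220193 0.23112821 0.08524946] [0.54756451 0.23177715 0.101     ]
o2 [0.55568248 0.14325497 0.09948747] [0.55446666 0.14369588 0.101     ]
```

View pics/w1c.png

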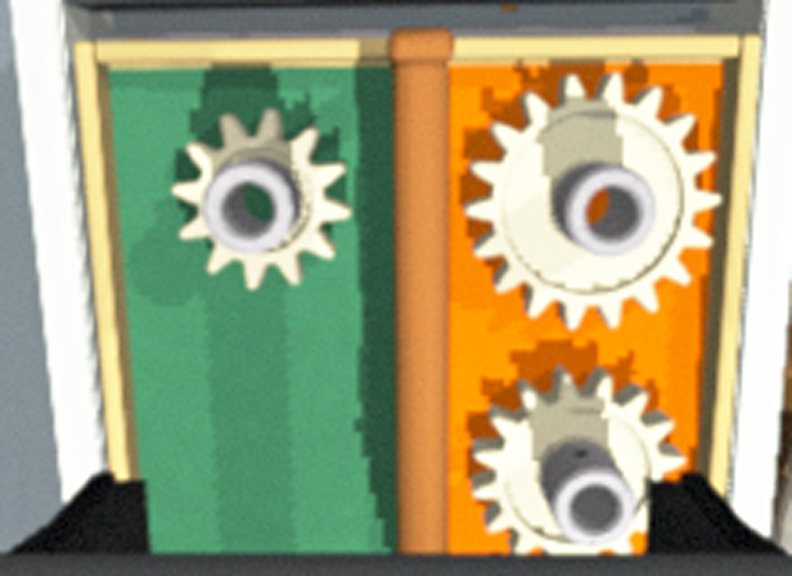

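```bash
python3 -m pendant '0.5 0 -2 0 0 0;0 0 -4 0 0 0;0 0 -3 0 0 0;0 0 -2.3 0 0 0;0 0 0 0 0 0' 0.5 20; python3 -m pendant '0 0 0 0 0 0;0 0 0 0 0 0;0 0 0 0 0 0;0.1 -1.5 0 0 0 0;0.2 -2.5 0 0 0 0;0.2 -2.5 0 0 0 0;0.2 -2.5 0 0 0 0;0.15 -2.5 0 0 0 0;0.1 -1.5 0 0 0 0;0 0 0 0 0 0' 0 25;
```

```text
time_s: 2.08
eef_pos: [0.4961, 0.1839, 0.2903]
orientation: [0.683, 0.73, -0.002, -0.002]
ft_force: [-0.7, 0.5, 0.2]
finger_gap: 0.0469
time_s: 3.32
eef_pos: [0.5081, 0.0509, 0.2924]
orientation: [0.685, 0.729, 0.001, 0.001]
ft_force: [2.9, -1.1, 4.6]
finger_gap: 0.014
```

```bash
python3 -m pendant '0.1 -1.2 0 0 0 0;0.05 -1 0 0 0 0;0.05 -0.6 0 0 0 0;0 0 0 0 0 0'; python3 -m pendant '0.05 -0.6 0 0 0 0;0.05 -0.5 0 0 0 0;0 0 0 0 0 0'
```

```text
time_s: 3.82
eef_pos: [0.5101, 0.0241, 0.2924]
orientation: [0.684, 0.73, 0.001, 0.002]
ft_force: [2.9, -0.5, 5.7]
finger_gap: 0.0138
time_s: 4.2
eef_pos: [0.511, 0.0133, 0.2921]
orientation: [0.684, 0.73, 0.001, 0.001]
ft_force: [4.2, -0.3, 3.6]
finger_gap: 0.014
```

```bash
python3 -m pendant '0.05 -0.6 0 0 0 0;0 0 0 0 0 0;0 0 0 0 0 0';python3 -m pendant '0.05 -0.6 0 0 0 0;0 0 0 0 0 0;0 0 0 0 0 0'
```

```text
time_s: 4.58
eef_pos: [0.5113, 0.0072, 0.292]
orientation: [0.684, 0.729, 0.0, 0.001]
ft_force: [5.1, -1.0, 4.7]
finger_gap: 0.0137
time_s: 4.95
eef_pos: [0.5107, 0.0037, 0.292]
orientation: [0.684, 0.729, 0.002, -0.002]
ft_force: [4.9, 11.1, 7.0]
finger_gap: 0.0136
```

```bash
python3 -m pendant '0 0.2 0 0 0 0;0 0 0 0 0 0;0 0 3 0 0 0;0 0 4 0 0 0;0 -3 2 0 0 0;0 -3 0 0 0 0;0 -1.5 0 0 0 0;0 0 0 0 0 0;0 0 0 0 0 0' 0.5; python3 -c '
from h import *
im,c=snap("wrist","w2")'
python3 -m pendant '0.5 -5 0 0 0 0;0.5 -5 0 0 0 0;0.5 -5 0 0 0 0;0.5 -5 0 0 0 0;0 -5 0 0 0 0;0 -4.5 0 0 0 0;0 0 0 0 0 0;0 0 0 0 0 0'; python3 - <<'E'
from h import *
im2,c=snap("wrist","w3")
im=cv2.imread("pics/w2.png")
a=cv2.resize(im[60:250,180:460],(800,543),interpolation=cv2.INTER_CUBIC); cv2.imwrite("pics/w2c.png",a)
b=cv2.resize(im2[0:240,160:480],(800,600),interpolation=cv2.INTER_CUBIC); cv2.imwrite("pics/w3c.png",b)
E
```

```text
time_s: 6.08
eef_pos: [0.5108, -0.0709, 0.381]
orientation: [0.684, 0.729, -0.0, -0.001]
ft_force: [0.2, 1.2, -0.6]
finger_gap: 0.0435
time_s: 7.12
eef_pos: [0.5313, -0.3652, 0.3811]
orientation: [0.684, 0.73, 0.0, -0.001]
ft_force: [-0.5, 0.4, 0.2]
finger_gap: 0.0434
```

View pics/w2c.png

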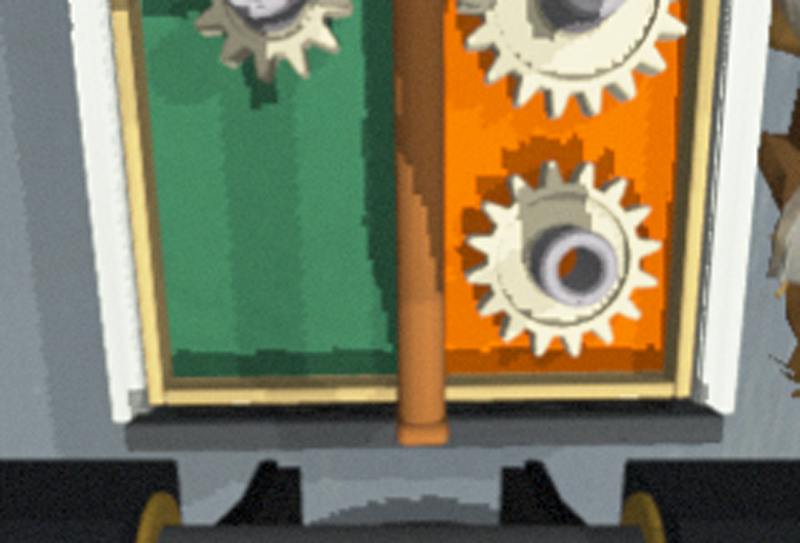

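View pics/w3c.png

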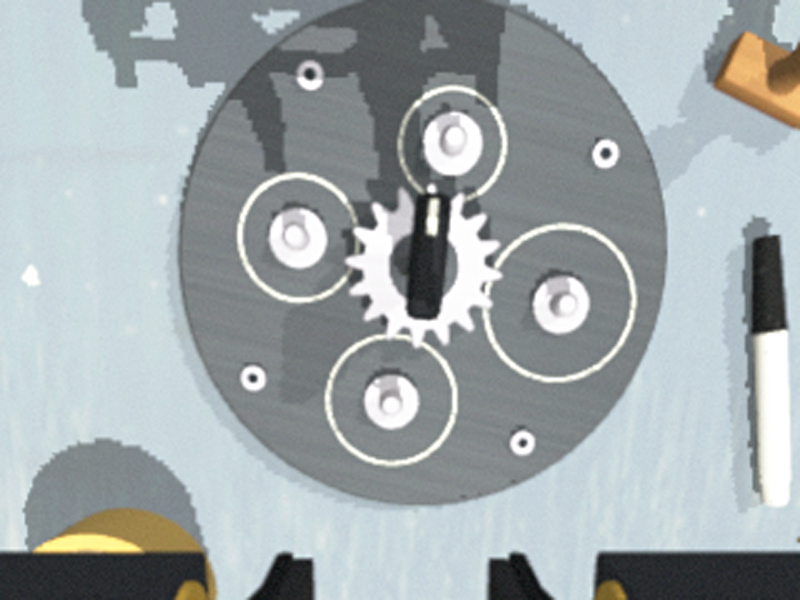

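```bash
cat >> h.py <<'E'
from scipy.optimize import minimize, least_squares
TIP={12:.0275,14:.0315,16:.0355,18:.0395}
def white(im):
    im=im.astype(float); return im.min(2)   # cream/steel bright; orange, green, dark low
def teeth(c,im,x0,z,N,rt,lo=-.0045,hi=-.0008,rng=.006):
    """centre and tooth phase (deg, tooth middle direction, world) by N-fold Fourier"""
    g=cv2.GaussianBlur(white(im).astype(np.float32),(0,0),.6)
    th=np.arange(0,2*np.pi,2*np.pi/720); rs=rt+np.linspace(lo,hi,5)
    def F(p):
        X=np.stack([p[0]+np.outer(rs,np.cos(th)),p[1]+np.outer(rs,np.sin(th)),np.full((5,720),z)],-1)
        uv=proj(c,X).astype(np.float32)
        v=cv2.remap(g,uv[:,0].reshape(5,-1),uv[:,1].reshape(5,-1),cv2.INTER_LINEAR)
        v=np.clip(v,0,180)
        return (v*np.exp(-1j*N*th)).mean()
    best=max(((abs(F((x0[0]+a,x0[1]+b))),a,b) for a in np.arange(-rng,rng+1e-4,.002) for b in np.arange(-rng,rng+1e-4,.002)))
    r=minimize(lambda p:-abs(F(p)),[x0[0]+best[1],x0[1]+best[2]],method="Nelder-Mead",options=dict(initial_simplex=[[x0[0]+best[1],x0[1]+best[2]],[x0[0]+best[1]+.001,x0[1]+best[2]],[x0[0]+best[1],x0[1]+best[2]+.001]]))
    return r.x,(-np.degrees(np.angle(F(r.x)))/N)%(360/N),abs(F(r.x))
E
python3 - <<'E'
from h import *
c=load("w3"); im=cv2.imread("pics/w3.png")
f=lambda u:(160+u[0]/2.5,u[1]/2.5)
P={12:(453,143),14:(298,238),16:(390,402),18:(561,304)}
d={12:(.0565,0),14:(0,.0605),16:(-.0645,0),18:(0,-.0685)}
def model(p):
    a=p[2]; Rm=np.array([[np.cos(a),-np.sin(a)],[np.sin(a),np.cos(a)]])
    return {n:np.array([*(Rm@d[n]+p[:2]),p[3]]) for n in d}
for fix in(0,1):
    def res(p):
        q=np.array([*p[:3],.018 if fix else p[3]]); m=model(q)
        return np.concatenate([proj(c,m[n])[0]-f(P[n]) for n in d])
    r=least_squares(res,[.535,-.26,1.5,.018]); p=r.x.copy(); 
    if fix:p[3]=.018
    print(p,np.degrees(p[2]),res(p).round(2))
m=model(p); print({n:m[n].round(4) for n in m})
print("master",teeth(c,im,p[:2],.033,16,.0356))
c=load("w2"); im=cv2.imread("pics/w2.png")
for N,x in((12,(.4655,.0465)),(18,(.5623,.0516)),(16,(.569,-.0365))):
    for M in (12,14,16,18):
        if M==N or N>12 and M>=N-2: print(N,M,teeth(c,im,x,.073,M,TIP[M]))
c=load("w1"); im=cv2.imread("pics/w1.png")
for N,x in((12,(.4508,.2267)),(18,(.5476,.232))): print("w1",N,teeth(c,im,x,.073,N,TIP[N]))
E
```

```text
[ 0.53587261 -0.27583664  1.39638834  0.01715323] 80.00715833494286 [-0.11  0.05 -0.22 -0.15  0.35 -0.16 -0.    0.26]
[ 0.53584811 -0.27589884  1.39638793  0.018     ] 80.00713497306778 [-0.08 -0.07 -0.35 -0.17  0.32 -0.03  0.13  0.3 ]
{12: array([ 0.5457, -0.2203,  0.018 ]), 14: array([ 0.4763, -0.2654,  0.018 ]), 16: array([ 0.5247, -0.3394,  0.018 ]), 18: array([ 0.6033, -0.2878,  0.018 ])}
master (array([ 0.53559957, -0.27592436]), np.float64(21.096722090192774), np.float64(18.92452580337891))
12 12 (array([0.45837176, 0.05099161]), np.float64(9.01647587899843), np.float64(9.017384324923105))
18 16 (array([0.5628677, 0.0594275]), np.float64(13.927224356895827), np.float64(23.123758353250242))
18 18 (array([0.56190977, 0.05704102]), np.float64(17.14348195246855), np.float64(15.503886303289754))
16 14 (array([ 0.56707308, -0.0294433 ]), np.float64(0.3138866182744607), np.float64(23.698653590568963))
16 16 (array([ 0.56275444, -0.03062197]), np.float64(2.3164002116212683), np.float64(15.770490161235735))
16 18 (array([ 0.56013848, -0.02548487]), np.float64(13.250469829633737), np.float64(17.8605154487877))
w1 12 (array([0.44728198, 0.22590683]), np.float64(25.548751571369863), np.float64(30.606008758063876))
w1 18 (array([0.54893211, 0.23127719]), np.float64(6.212806606125911), np.float64(46.291262553308925))
```

```bash
python3 - <<'E'
from h import *
out=[]
for fn,x in(("w2",(.465,.052)),("w2",(.562,.057)),("w2",(.565,-.031)),("w1",(.4475,.226)),("w1",(.549,.2315)),("w1",(.553,.146))):
    c=load(fn); im=cv2.imread(f"pics/{fn}.png")
    g=np.linspace(-.045,.045,260); X,Y=np.meshgrid(g,g[::-1])
    uv=proj(c,np.stack([x[0]+X,x[1]+Y,0*X+.073],-1)).astype(np.float32)
    o=cv2.remap(im,uv[:,0].reshape(260,260),uv[:,1].reshape(260,260),cv2.INTER_LINEAR)
    cv2.circle(o,(130,130),2,(0,0,255),-1)
    out.append(o)
cv2.imwrite("pics/rect.png",np.vstack([np.hstack(out[:3]),np.hstack(out[3:])]))
E
```

```text
(no output)
```

View pics/rect.png

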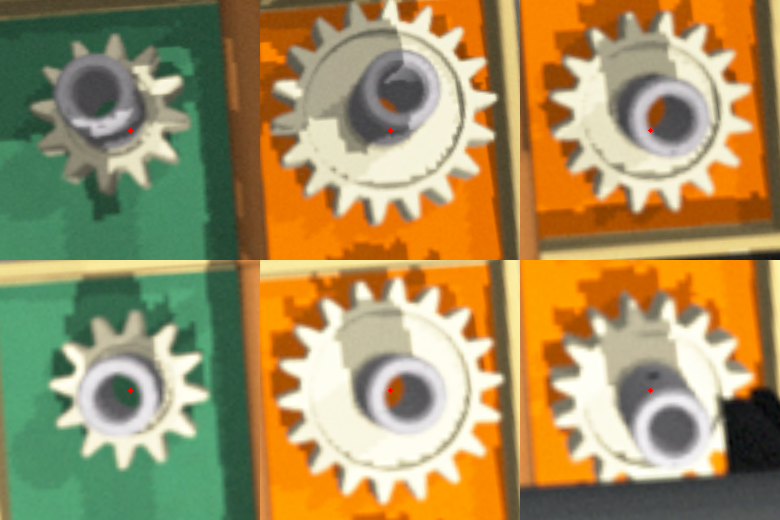

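```bash
python3 - <<'E'
from h import *
c=load("w2"); im=cv2.imread("pics/w2.png")
f=lambda u,v:(180+u*.35,60+v*.35)
print("tray edge",onz(c,f(280,403),.074),"stop top edge",onz(c,f(280,414),.080),onz(c,f(280,444),.080))
print("tray inner edges rim: left outer",onz(c,f(160,403),.074),"right",onz(c,f(690,397),.074))
for N,x in((12,(.458,.0575)),(18,(.5601,.0632)),(16,(.5659,-.0246))):
    print(N,teeth(c,im,x,.073,N,TIP[N],rng=.003))
c=load("w1"); im=cv2.imread("pics/w1.png")
for N,x in((12,(.4473,.226)),(18,(.549,.2315)),(16,(.5535,.1435))): print("w1",N,teeth(c,im,x,.073,N,TIP[N],rng=.003))
E
```

```text
tray edge [ 0.46570106 -0.08411749  0.074     ] stop top edge [ 0.46666107 -0.08661945  0.08      ] [ 0.46694579 -0.09828513  0.08      ]
tray inner edges rim: left outer [ 0.4205407  -0.08699542  0.074     ] right [ 0.61921452 -0.07201501  0.074     ]
12 (array([0.45812085, 0.05739283]), np.float64(25.817517305273835), np.float64(21.19540924602221))
18 (array([0.55970028, 0.06326034]), np.float64(6.651796528826302), np.float64(40.830732371465274))
16 (array([ 0.56546118, -0.02453049]), np.float64(13.669255973995453), np.float64(43.32156407175859))
w1 12 (array([0.44726777, 0.22591918]), np.float64(25.547385637135754), np.float64(30.606351818337476))
w1 18 (array([0.54893326, 0.23126724]), np.float64(6.2138570248946685), np.float64(46.290996587849065))
w1 16 (array([0.55386496, 0.14351281]), np.float64(13.311723986714089), np.float64(25.599274804648108))
```

```bash
python3 - <<'E'
from h import *
c=load("w2"); f=lambda u,v:(180+u*.35,60+v*.35)
for u in((422,350),(421,250),(423,425)): print(onz(c,f(*u),.138))
E
python3 -m pendant '0 5 0 0 0 0;0 6 0 0 0 0;0.9 6 0 0 0 0;1.5 6 0 0 0 0;1 6 0 0 0 0;0 4 -2 0 0 0;0 1 -4 0 0 0;0 0 0 0 0 0;0 0 0 0 0 0' 0.5 20
```

```text
[ 0.51509357 -0.04744946  0.138     ]
[ 0.5128423  -0.01922065  0.138     ]
[ 0.51695461 -0.06983907  0.138     ]
time_s: 8.3
eef_pos: [0.5655, -0.0262, 0.3228]
orientation: [0.684, 0.73, 0.0, 0.001]
ft_force: [-0.3, -0.9, -0.5]
finger_gap: 0.0432
```

```bash
python3 -m pendant '0 0.2 -3 0 0 0;0 0 -2 0 0 0;0 0 -1.3 0 0 0;0 0 0 0 0 0;0 0 0 0 0 0'; python3 -m pendant '0 0 0 0 0 0;0 0 0 0 0 0;0 0 0 0 0 0' 0 25
```

```text
time_s: 8.93
eef_pos: [0.5657, -0.0249, 0.2598]
orientation: [0.684, 0.729, 0.001, 0.001]
ft_force: [-0.2, -0.6, 0.4]
finger_gap: 0.0438
time_s: 9.3
eef_pos: [0.5654, -0.0245, 0.2592]
orientation: [0.684, 0.729, 0.0, 0.0]
ft_force: [-0.5, -0.0, 1.6]
finger_gap: 0.0257
```

```bash
python3 -m pendant '0 0 3 0 0 0;0 0 5 0 0 0;-0.4 -5 0 0 0 0.5;-0.7 -5 0 0 0 1;-0.7 -5 0 0 0 0;-0.7 -5 0 0 0 0;-0.7 -5 0 0 0 0;-0.8 -5 -2 0 0 0;0 -1.5 -4 0 0 0;0 0 0 0 0 0;0 0 0 0 0 0'; python3 -c '
from h import *
s=get_state();print(s["eef_pos"],R.from_quat(s["orientation"]).as_matrix().round(4), s["finger_gap"])'
```

```text
time_s: 10.68
eef_pos: [0.5254, -0.3387, 0.2792]
orientation: [0.674, 0.738, 0.0, -0.0]
ft_force: [0.5, 0.8, -1.5]
finger_gap: 0.0252
[ 0.52539194 -0.33869651  0.27919034] [[-9.070e-02  9.959e-01 -3.000e-04]
 [ 9.959e-01  9.070e-02  8.000e-04]
 [ 8.000e-04 -3.000e-04 -1.000e+00]] 0.02517400114492229
```

```bash
python3 -m pendant '-0.07 -0.07 -2 0 0 0;0 0 -2.2 0 0 0;0 0 0 0 0 0;0 0 0 0 0 0';  python3 -m pendant '0 0 -0.5 0 0 0;0 0 -0.4 0 0 0;0 0 0 0 0 0;0 0 0 0 0 0'
```

```text
time_s: 11.18
eef_pos: [0.5253, -0.3398, 0.2385]
orientation: [0.674, 0.739, 0.0, 0.001]
ft_force: [0.3, -0.1, 0.0]
finger_gap: 0.0253
time_s: 11.68
eef_pos: [0.5245, -0.3403, 0.2277]
orientation: [0.675, 0.738, -0.0, -0.0]
ft_force: [-0.1, 0.0, -1.4]
finger_gap: 0.0254
```

```bash
python3 -m pendant '0 0 -0.5 0 0 0;0 0 -0.3 0 0 0;0 0 0 0 0 0;0 0 0 0 0 0'
```

```text
time_s: 12.18
eef_pos: [0.5245, -0.3402, 0.2196]
orientation: [0.674, 0.738, -0.0, -0.0]
ft_force: [-0.2, -0.1, -1.1]
finger_gap: 0.0253
```

```bash
python3 -m pendant '0 0 0 0 0 0;0 0 0 0 0 0;0 0 3 0 0 0;0 0 5 0 0 0;0.5 5 2 0 0 0;0.5 6 0 0 0 0;0.5 6 0 0 0 0;0.5 6 0 0 0 0;0.5 6 0 0 0 0;0.5 6 0 0 0 0;0.5 5.3 0 0 0 0;0 0 0 0 0 0' 0.5; python3 -m pendant '0 0 0 0 0 0;0 0 -3 0 0 0;0 0 -2 0 0 0;0 0 0 0 0 0;0 0 0 0 0 0'
```

```text
time_s: 13.68
eef_pos: [0.5592, 0.0664, 0.32]
orientation: [0.672, 0.74, 0.0, 0.0]
ft_force: [0.3, -0.3, 0.2]
finger_gap: 0.0438
time_s: 14.3
eef_pos: [0.56, 0.0616, 0.2703]
orientation: [0.675, 0.738, 0.0, 0.0]
ft_force: [0.3, 0.4, -0.1]
finger_gap: 0.0435
```

```bash
python3 -m pendant '0 0.15 -0.6 0 0 0;0 0 -0.5 0 0 0;0 0 0 0 0 0;0 0 0 0 0 0'; python3 -m pendant '0 0 0 0 0 0;0 0 0 0 0 0;0 0 0 0 0 0' 0 25
```

```text
time_s: 14.8
eef_pos: [0.5595, 0.0644, 0.2588]
orientation: [0.674, 0.738, 0.0, 0.0]
ft_force: [0.0, -0.1, -0.2]
finger_gap: 0.0436
time_s: 15.18
eef_pos: [0.5597, 0.0643, 0.2589]
orientation: [0.675, 0.738, 0.0, 0.0]
ft_force: [-0.4, 0.7, 0.6]
finger_gap: 0.0228
```

```bash
python3 - <<'E'
from h import *
print(get_state()["finger_gap"])
a,_=snap("scene","s1"); b,_=snap("top","t1")
o=np.hstack([cv2.resize(a[170:320,215:415],(400,300),interpolation=cv2.INTER_CUBIC),cv2.resize(b[150:300,220:420],(400,300),interpolation=cv2.INTER_CUBIC)])
cv2.imwrite("pics/st1.png",o)
E
```

```text
0.022820037302435394
```

View pics/st1.png

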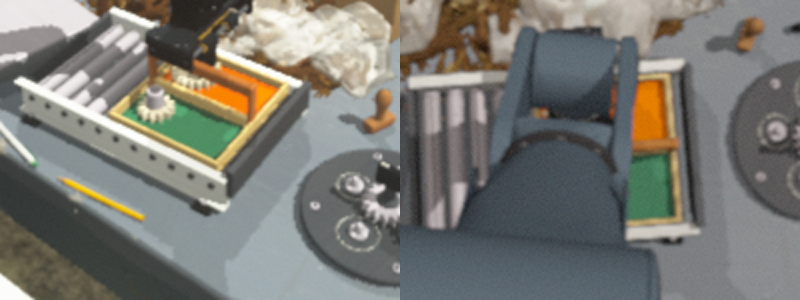

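```bash
python3 -m pendant '0 0 0 0 0 0;0 0 0 0 0 0;0 0 3 0 0 0;0 0 5 0 0 0;-1 -4 4 0 0 0;-2 -4.5 0 0 0 0;-2 -5 0 0 0 0;0 0 0 0 0 0;0 0 0 0 0 0' 0.5; python3 - <<'E'
from h import *
im,c=snap("wrist","w4")
for N,x in((12,(.458,.0575)),(18,(.5601,.0632))):
    print(N,teeth(c,im,x,.073,N,TIP[N],rng=.02))
cv2.imwrite("pics/w4c.png",cv2.resize(im[0:240,160:480],(640,480),interpolation=cv2.INTER_CUBIC))
E
```

```text
time_s: 16.4
eef_pos: [0.5095, -0.0706, 0.3788]
orientation: [0.675, 0.738, 0.0, -0.0]
ft_force: [0.5, 0.2, -0.1]
finger_gap: 0.0436
12 (array([0.45709229, 0.07073594]), np.float64(26.03733120459733), np.float64(20.055433329266606))
18 (array([0.55775664, 0.07612169]), np.float64(6.266227285682687), np.float64(37.74507037399995))
```

View pics/w4c.png

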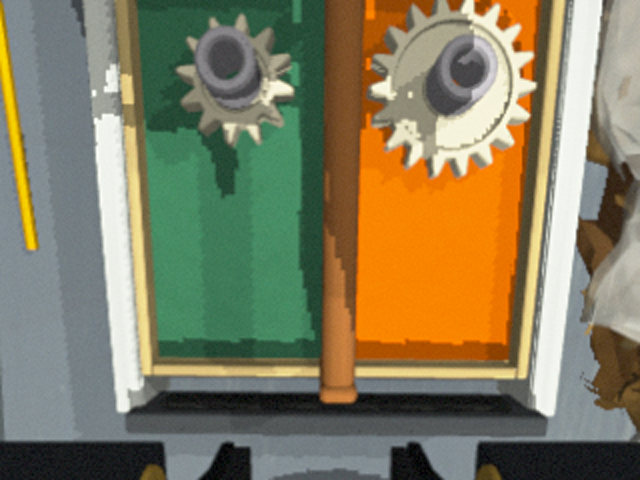

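```bash
python3 -m pendant '0 0 0 0 0 0;0 0 0 0 0 0;0 0 0 0 0 0;0 0 0 0 0 0'; python3 - <<'E'
from h import *
im,c=snap("wrist","w5")
for N,x in((12,(.457,.072)),(18,(.5578,.078))):
    print(N,teeth(c,im,x,.073,N,TIP[N],rng=.004))
E
```

```text
time_s: 16.95
eef_pos: [0.5096, -0.0704, 0.3787]
orientation: [0.674, 0.738, -0.0, -0.0]
ft_force: [0.1, -0.9, 0.7]
finger_gap: 0.0434
12 (array([0.45711063, 0.07075745]), np.float64(26.005603051825112), np.float64(20.29153538603649))
18 (array([0.55777821, 0.07610364]), np.float64(6.267500209905644), np.float64(37.6262063249277))
```

```bash
python3 -m pendant '1 4 0 0 0 0;2 5 -2 0 0 0;1.8 5.65 -4 0 0 0;0 0 0 0 0 0;0 0 0 0 0 0;0 0 -3 0 0 0;0 0 0 0 0 0;0 0 -2 0 0 0;0 0 -0.9 0 0 0;0 0 0 0 0 0;0 0 0 0 0 0'; python3 -m pendant '0 0 0 0 0 0;0 0 0 0 0 0;0 0 0 0 0 0' 0 25
```

```text
time_s: 18.38
eef_pos: [0.5556, 0.0684, 0.2657]
orientation: [0.675, 0.738, 0.0, 0.001]
ft_force: [-0.2, -0.4, 0.0]
finger_gap: 0.0436
time_s: 18.75
eef_pos: [0.5558, 0.0687, 0.2653]
orientation: [0.674, 0.738, 0.001, 0.001]
ft_force: [1.6, 1.1, 1.9]
finger_gap: 0.0248
```

```bash
python3 -m pendant '0 0 0 0 0 0;0 0 0 0 0 0;0.2 0.76 0 0 0 0;0 0 -0.6 0 0 0;0 0 0 0 0 0;0 0 0 0 0 0' 0.5; python3 -m pendant '0 0 0 0 0 0;0 0 0 0 0 0;0 0 0 0 0 0' 0 25
```

```text
time_s: 19.5
eef_pos: [0.5572, 0.0763, 0.2586]
orientation: [0.674, 0.738, -0.0, -0.0]
ft_force: [-0.2, -0.8, 0.3]
finger_gap: 0.0437
time_s: 19.88
eef_pos: [0.5571, 0.0762, 0.2589]
orientation: [0.674, 0.738, -0.0, -0.0]
ft_force: [-0.8, -0.9, 0.4]
finger_gap: 0.0253
```

```bash
python3 -m pendant '0 0 0 0 0 0;0 0 0 0 0 0;0 0 3 0 0 0;0 0 4 0 0 0;0 -4 3 0 0 0;0 -5 0 0 0 0;0 -5 0 0 0 0;0 0 0 0 0 0;0 0 0 0 0 0' 0.5; python3 - <<'E'
from h import *
im,c=snap("wrist","w6")
for N,x in((12,(.457,.072)),(18,(.5578,.078))):
    print(N,teeth(c,im,x,.073,N,TIP[N],rng=.008))
E
```

```text
time_s: 21.0
eef_pos: [0.557, -0.0635, 0.3586]
orientation: [0.675, 0.738, 0.0, -0.001]
ft_force: [0.0, -0.3, -0.2]
finger_gap: 0.0437
12 (array([0.45774572, 0.07096284]), np.float64(26.339657462688287), np.float64(15.027577430324003))
18 (array([0.5568687 , 0.07614695]), np.float64(5.746821875809179), np.float64(31.01188151631437))
```

```bash
python3 -m pendant '0 4 0 0 0 0;0 5 0 0 0 0;0 4.95 0 0 0 0;0 0 -3 0 0 0;0 0 -4 0 0 0;0 0 -3 0 0 0;0 0 0 0 0 0;0 0 0 0 0 0'; python3 -m pendant '0 0 0 0 0 0;0 0 0 0 0 0;0 0 0 0 0 0' 0 25
```

```text
time_s: 22.05
eef_pos: [0.557, 0.077, 0.2588]
orientation: [0.674, 0.739, -0.0, -0.0]
ft_force: [0.3, -0.3, 0.8]
finger_gap: 0.0435
time_s: 22.42
eef_pos: [0.5573, 0.0758, 0.2592]
orientation: [0.674, 0.738, 0.0, 0.0]
ft_force: [0.4, 1.0, 1.6]
finger_gap: 0.0253
```

```bash
python3 -m pendant '0 0 3 0 0 0;0 0 5 0 0 0;0.6 -5 0 0 0 2;0.8 -5 0 0 0 2;0.8 -5 0 0 0 2.3;0.8 -5 0 0 0 0;0.8 -5 0 0 0 0;0.8 -5 0 0 0 0;0 -4 -2 0 0 0;0 -2.4 -4 0 0 0;0 0 0 0 0 0;0 0 0 0 0 0'; python3 -c '
from h import *
s=get_state();print(s["eef_pos"],R.from_quat(s["orientation"]).as_matrix().round(4)[:,0], s["finger_gap"])'
```

```text
time_s: 23.92
eef_pos: [0.6032, -0.2877, 0.2789]
orientation: [0.633, 0.774, 0.0, -0.0]
ft_force: [0.0, 0.4, -1.1]
finger_gap: 0.0254
[ 0.603198   -0.28774837  0.27890334] [-0.1988  0.98    0.001 ] 0.025364173545510772
```

```bash
python3 -m pendant '0 0 -2 0 0 0;0 0 -2.1 0 0 0;0 0 0 0 0 0;0 0 -0.5 0 0 0;0 0 -0.4 0 0 0;0 0 0 0 0 0;0 0 0 0 0 0'
```

```text
time_s: 24.8
eef_pos: [0.6033, -0.2884, 0.2291]
orientation: [0.633, 0.774, 0.0, 0.0]
ft_force: [-0.2, -1.1, -1.5]
finger_gap: 0.0252
```

```bash
python3 -m pendant '0 0 -0.5 0 0 0;0 0 -0.4 0 0 0;0 0 0 0 0 0;0 0 0 0 0 0'
```

```text
time_s: 25.3
eef_pos: [0.6032, -0.2882, 0.2196]
orientation: [0.633, 0.774, -0.0, -0.0]
ft_force: [-0.1, 0.6, -1.3]
finger_gap: 0.0252
```

```bash
python3 -m pendant '0 0 0 0 0 0;0 0 0 0 0 0;0 0 3 0 0 0;0 0 5 0 0 0;-2 4 4 0 0 0;-2 4 2 0 0 -2;-2 4 0 0 0 -2;-2 4 0 0 0 -2;-2 4 0 0 0 -2;-2 2 0 0 0 0;0 0 0 0 0 0;0 0 0 0 0 0' 0.5;python3 - <<'E'
from h import *
im,c=snap("wrist","w7"); s=get_state(); print(s["eef_pos"],R.from_quat(s["orientation"]).as_matrix().round(4)[:,0])
for N,x in((12,(.457,.075)),):
    print(N,teeth(c,im,x,.073,N,TIP[N],rng=.014))
E
```

```text
time_s: 26.8
eef_pos: [0.4844, -0.069, 0.3604]
orientation: [0.685, 0.728, 0.0, 0.001]
ft_force: [-0.3, 0.2, -0.7]
finger_gap: 0.0433
[ 0.48448506 -0.06926388  0.36023714] [-0.06    0.9982 -0.0013]
12 (array([0.45684757, 0.07050635]), np.float64(26.194778119527253), np.float64(19.53729944175592))
```

```bash
python3 -m pendant '-0.8 4 0 0 0 0;-1 5 0 0 0 0;-0.95 4.99 0 0 0 0;0 0 -3 0 0 0;0 0 -4 0 0 0;0 0 -3.1 0 0 0;0 0 0 0 0 0;0 0 0 0 0 0'
```

```text
time_s: 27.85
eef_pos: [0.4566, 0.0712, 0.2592]
orientation: [0.686, 0.728, 0.0, 0.0]
ft_force: [0.4, 0.4, -0.7]
finger_gap: 0.0434
```

```bash
python3 -m pendant '0 0 0 0 0 0;0 0 0 0 0 0;0 0 0 0 0 0;0 0 3 0 0 0;0 0 5 0 0 0;1.5 -4.8 0 0 0 -1;1.5 -4.8 0 0 0 -1.5;1.5 -4.8 0 0 0 0;1.5 -4.9 0 0 0 0;1.5 -4.9 0 0 0 0;1.4 -4.9 0 0 0 0;0 0 0 0 0 0' 0 25; python3 -m pendant '0 0 -2 0 0 0;0 0 -4 0 0 0;0 0 0 0 0 0;0 0 0 0 0 0';  python3 -c '
from h import *
s=get_state();print(s["eef_pos"],R.from_quat(s["orientation"]).as_matrix().round(4)[:,0], s["finger_gap"])'
```

```text
time_s: 29.35
eef_pos: [0.5456, -0.2232, 0.3388]
orientation: [0.703, 0.712, 0.0, 0.002]
ft_force: [0.6, -0.1, -1.5]
finger_gap: 0.0255
time_s: 29.85
eef_pos: [0.5449, -0.2188, 0.2795]
orientation: [0.701, 0.713, 0.0, 0.0]
ft_force: [0.1, -0.5, -0.9]
finger_gap: 0.0253
[ 0.54490595 -0.21884877  0.27953064] [-1.760e-02  9.998e-01 -1.000e-04] 0.025281230422865057
```

```bash
python3 -m pendant '0.07 -0.1 -2 0 0 0;0 0 -2.1 0 0 0;0 0 0 0 0 0;0 0 -0.5 0 0 0;0 0 -0.4 0 0 0;0 0 0 0 0 0;0 0 0 0 0 0'
```

```text
time_s: 30.72
eef_pos: [0.5455, -0.2204, 0.2291]
orientation: [0.701, 0.713, 0.0, 0.0]
ft_force: [0.0, 0.0, -1.6]
finger_gap: 0.0253
```

Engaged; seat, release, then step back for a view.

```bash
python3 -m pendant '0 0 -0.5 0 0 0;0 0 -0.4 0 0 0;0 0 0 0 0 0;0 0 0 0 0 0'; python3 -m pendant '0 0 0 0 0 0;0 0 0 0 0 0;0 0 3 0 0 0;0 0 5 0 0 0;-0.5 -4 5 0 0 1;-0.5 -5 3 0 0 1;-0.5 -5 0 0 0 1;0 0 0 0 0 0;0 0 0 0 0 0' 0.5; python3 - <<'E'
from h import *
im,c=snap("wrist","w8"); s=get_state(); print(s["eef_pos"])
for n,x,z,N,r in(("master",(.5358,-.2759),.033,16,.0356),(12,(.5457,-.2203),.033,12,TIP[12]),(16,(.5247,-.3394),.033,16,TIP[16]),(18,(.6033,-.2878),.033,18,TIP[18])):
    print(n,x,teeth(c,im,x,z,N,r,rng=.006))
cv2.imwrite("pics/w8c.png",cv2.resize(im[0:250,160:480],(768,600),interpolation=cv2.INTER_CUBIC))
E
```

```text
time_s: 31.22
eef_pos: [0.5454, -0.2203, 0.2196]
orientation: [0.701, 0.713, -0.0, -0.0]
ft_force: [0.6, 0.6, -1.2]
finger_gap: 0.0253
time_s: 32.35
eef_pos: [0.5302, -0.3588, 0.3779]
orientation: [0.682, 0.731, 0.0, -0.001]
ft_force: [-0.2, 0.1, 0.2]
finger_gap: 0.0439
[ 0.53037872 -0.35819652  0.37783338]
master (0.5358, -0.2759) (array([ 0.53537526, -0.27574132]), np.float64(20.726200771369236), np.float64(17.156607926474788))
12 (0.5457, -0.2203) (array([ 0.54594621, -0.22136846]), np.float64(24.01528506042509), np.float64(14.852775478645082))
16 (0.5247, -0.3394) (array([ 0.52475654, -0.34043968]), np.float64(14.937775635660874), np.float64(17.532187578433103))
18 (0.6033, -0.2878) (array([ 0.60238468, -0.28676174]), np.float64(11.897671635640124), np.float64(17.15323435016863))
```

View pics/w8c.png

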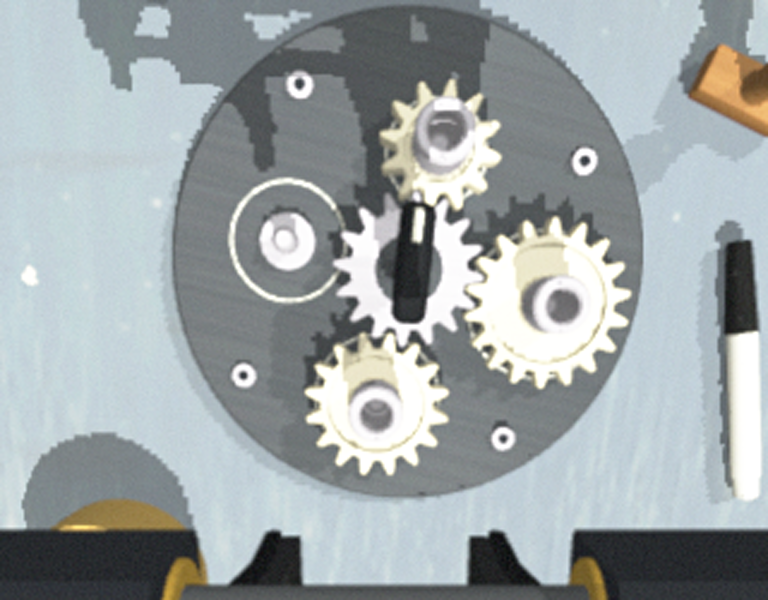

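```bash
python3 -m pendant '0.2 4 0 0 0 -3;0.3 4.2 0 0 0 -2.7;0 0 -3 0 0 0;0 0 -4 0 0 0;0 0 0 0 0 0;0 0 0 0 0 0' 0.5;  python3 -c '
from h import *
s=get_state();print(s["eef_pos"],R.from_quat(s["orientation"]).as_matrix().round(4)[:,0], s["finger_gap"])'
```

```text
time_s: 33.15
eef_pos: [0.5361, -0.2767, 0.3093]
orientation: [0.717, 0.697, 0.0, 0.0]
ft_force: [-0.4, -0.0, -0.2]
finger_gap: 0.0433
[ 0.53609945 -0.27674838  0.30928071] [ 2.910e-02  9.996e-01 -4.000e-04] 0.04333672488945403
```

Well aligned; descend, grip, and turn +70°.

```bash
python3 -m pendant '-0.03 0.07 -3 0 0 0;0 0 -3.3 0 0 0;0 0 0 0 0 0;0 0 0 0 0 0'; python3 -m pendant '0 0 0 0 0 0;0 0 0 0 0 0;0 0 0 0 0 0;0 0 0 0 0 5;0 0 0 0 0 8;0 0 0 0 0 8;0 0 0 0 0 8;0 0 0 0 0 8;0 0 0 0 0 8;0 0 0 0 0 8;0 0 0 0 0 8;0 0 0 0 0 8' 0 30; python3 -m pendant '0 0 0 0 0 3;0 0 0 0 0 0;0 0 0 0 0 0;0 0 0 0 0 0';python3 -c '
from h import *
s=get_state();x=R.from_quat(s["orientation"]).as_matrix()[:,0];print(np.degrees(np.arctan2(x[1],x[0])),s["eef_pos"],s["ft_force"])'
```

```text
time_s: 33.65
eef_pos: [0.536, -0.2771, 0.2473]
orientation: [0.718, 0.696, 0.0, 0.002]
ft_force: [0.4, -0.1, -0.6]
finger_gap: 0.0438
time_s: 35.15
eef_pos: [0.5362, -0.276, 0.2458]
orientation: [0.195, 0.981, 0.001, 0.001]
ft_force: [4.1, 3.2, -0.6]
finger_gap: 0.014
time_s: 35.65
eef_pos: [0.5362, -0.2759, 0.2458]
orientation: [0.172, 0.985, 0.001, 0.001]
ft_force: [4.1, 4.2, 0.7]
finger_gap: 0.0134
160.20788320809214 [ 0.5361786  -0.27585131  0.24579122] [4.09720832 4.19388601 0.67061653]
```

```bash
python3 -m pendant '0 0 0 0 0 0;0 0 0 0 0 0;0 0 4 0 0 0;0 0 5 0 0 -6;0 -2 4 0 0 -10;0 -3 0 0 0 -10;0 -3 0 0 0 -10;0 0 0 0 0 -10;0 0 0 0 0 -10;0 0 0 0 0 -10;0 0 0 0 0 0;0 0 0 0 0 0' 0.5; python3 - <<'E'
from h import *
im,c=snap("wrist","w9"); s=get_state(); print(s["eef_pos"],R.from_quat(s["orientation"]).as_matrix().round(4)[:,0])
for n,x,z,N,r in(("master",(.5358,-.2759),.033,16,.0356),(12,(.5457,-.2203),.033,12,TIP[12]),(16,(.5247,-.3394),.033,16,TIP[16]),(18,(.6033,-.2878),.033,18,TIP[18])):
    print(n,x,teeth(c,im,x,z,N,r,rng=.006))
a=cv2.resize(im[0:250,160:480],(448,350),interpolation=cv2.INTER_CUBIC)
t,_=snap("top","t2"); b=cv2.resize(t[160:290,210:377],(350,350*130//167),interpolation=cv2.INTER_CUBIC)
o=np.zeros((350,798,3),np.uint8); o[:,:448]=a; o[:b.shape[0],448:]=b; cv2.imwrite("pics/w9c.png",o)
E
```

```text
time_s: 37.15
eef_pos: [0.5351, -0.3566, 0.3754]
orientation: [0.679, 0.734, -0.0, -0.0]
ft_force: [-0.3, -0.3, -0.8]
finger_gap: 0.0437
[ 0.53515631 -0.35663393  0.37539463] [-0.0764  0.9971  0.    ]
master (0.5358, -0.2759) (array([ 0.53561869, -0.27559555]), np.float64(3.1442701754814437), np.float64(22.28284355582356))
12 (0.5457, -0.2203) (array([ 0.54743362, -0.2193284 ]), np.float64(20.637530981298006), np.float64(18.51407098478224))
16 (0.5247, -0.3394) (array([ 0.52406851, -0.34047519]), np.float64(15.316085626430883), np.float64(17.84114587229635))
18 (0.6033, -0.2878) (array([ 0.60441951, -0.2889124 ]), np.float64(11.848194369570486), np.float64(20.014724095443015))
```

View pics/w9c.png

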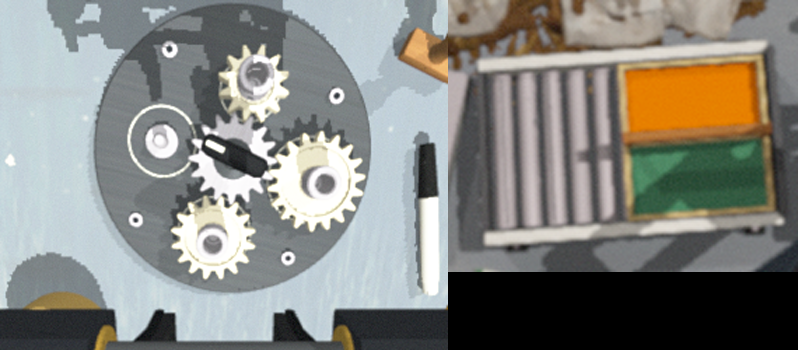

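```bash
python3 -m pendant '2.3 2.3 0 0 0 0;2.3 2.3 0 0 0 0;2.25 2.25 -2 0 0 0;0 0 -4 0 0 0;0 0 -5 0 0 0;0 0 0 0 0 0;0 0 0 0 0 0'; python3 - <<'E'
from h import *
c=load("t2")
e=[onz(c,u,.138) for u in((363.6,221.1),(293,226.8))]; print(e,(e[0]+e[1])/2)
c=load("top0")
e=[onz(c,u,.138) for u in((229,231),(299,227))]; print("old",(e[0]+e[1])/2)
E
```

```text
time_s: 38.12
eef_pos: [0.6044, -0.2886, 0.2668]
orientation: [0.68, 0.733, 0.0, 0.001]
ft_force: [0.5, -1.0, 1.8]
finger_gap: 0.0437
[array([ 0.51687021, -0.07285945,  0.138     ]), array([0.50073891, 0.10792532, 0.138     ])] [0.50880456 0.01753294 0.138     ]
old [0.49444241 0.18184034 0.138     ]
```

```bash
python3 -m pendant '-0.06 0.07 -3 0 0 0;0 0 -1.6 0 0 0;0 0 0 0 0 0;0 0 0 0 0 0'; python3 -m pendant '0 0 0 0 0 0;0 0 0 0 0 0;0 0 0 0 0 0;0 0 2 0 0 0;0 0 4 0 0 0;0 0 6 0 0 0;-1.5 5 3 0 0 0;-1.6 5 1 0 0 0;-1.6 5 0 0 0 0;0 5 0 0 0 0;0 0 0 0 0 0;0 0 0 0 0 0' 0 25; python3 - <<'E'
from h import *
im,c=snap("wrist","w10")
print(get_state()["eef_pos"])
cv2.imwrite("pics/w10c.png",cv2.resize(im[0:260,160:480],(640,520),interpolation=cv2.INTER_CUBIC))
E
```

```text
time_s: 38.62
eef_pos: [0.6037, -0.2878, 0.2208]
orientation: [0.68, 0.733, 0.0, 0.001]
ft_force: [-0.3, -0.1, -0.6]
finger_gap: 0.0437
time_s: 40.12
eef_pos: [0.5563, -0.0874, 0.3803]
orientation: [0.68, 0.733, 0.0, 0.001]
ft_force: [0.2, -0.6, -0.8]
finger_gap: 0.0252
[ 0.5564482  -0.08807371  0.38011107]
```

View pics/w10c.png

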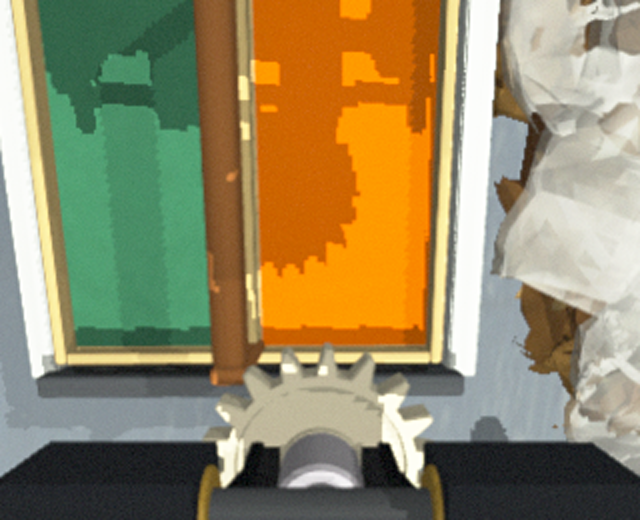

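```bash
python3 - <<'E'
from h import *
c=load("w10"); f=lambda u,v:(160+u/2,v/2)
for n,u,z in(("bar end",(229,378),.138),("bar mid",(221,150),.138),("frontL outer",(57,364),.074),("frontR outer",(442,361),.074),("inner front orange L floor",(262,345),.058),("inner R floor",(428,345),.058),("inner green L",(75,345),.058),("inner green R",(210,345),.058),("R rim",(440,170),.074)): print(n,onz(c,f(*u),z).round(4))
E
```

```text
bar end [ 0.5182 -0.073   0.138 ]
bar mid [0.5123 0.0137 0.138 ]
frontL outer [ 0.4177 -0.0878  0.074 ]
frontR outer [ 0.6199 -0.0712  0.074 ]
inner front orange L floor [ 0.5237 -0.0726  0.058 ]
inner R floor [ 0.6149 -0.0658  0.058 ]
inner green L [ 0.4206 -0.0802  0.058 ]
inner green R [ 0.4951 -0.0747  0.058 ]
R rim [0.6068 0.0221 0.074 ]
```

```bash
python3 -m pendant '0.16 5 0 0 0 0;0 5 0 0 0 0;0 5.1 0 0 0 0;0 0 -3 0 0 0;0 0 -4 0 0 0;0 0 0 0 0 0;0 0 0 0 0 0'
```

```text
time_s: 41.05
eef_pos: [0.5588, 0.0626, 0.3103]
orientation: [0.681, 0.732, 0.0, 0.001]
ft_force: [0.7, 0.1, -0.9]
finger_gap: 0.025
```

```bash
python3 -m pendant '0 0 -2.5 0 0 0;0 0 -1.8 0 0 0;0 0 -0.5 0 0 0;0 0 0 0 0 0;0 0 0 0 0 0'; python3 -m pendant '0 0 0 0 0 0;0 0 0 0 0 0;0 0 0 0 0 0;0 0 3 0 0 0;0 0 5 0 0 0;-0.4 -5 2 0 0 0;-0.5 -6 0 0 0 0;-0.5 -6 0 0 0 0;-0.5 -6 0 0 0 0;-0.5 -6 0 0 0 0;-0.5 -6 0 0 0 0;0 0 0 0 0 0' 0.5; python3 -m pendant '0 0 0 0 0 0;0 0 0 0 0 0'
```

```text
time_s: 41.68
eef_pos: [0.5583, 0.0635, 0.2627]
orientation: [0.68, 0.733, 0.001, 0.001]
ft_force: [-0.1, -0.5, -1.9]
finger_gap: 0.0252
time_s: 43.18
eef_pos: [0.5283, -0.2911, 0.3616]
orientation: [0.682, 0.731, -0.0, 0.002]
ft_force: [0.0, -0.1, 0.0]
finger_gap: 0.0437
time_s: 43.42
eef_pos: [0.5288, -0.2848, 0.3613]
orientation: [0.68, 0.734, 0.0, -0.001]
ft_force: [-0.3, -0.3, 0.7]
finger_gap: 0.0432
```

```bash
python3 -m pendant '-0.43 -5.5 0 0 0 0;0 0 -3 0 0 0;0 0 -4 0 0 0;0 0 -4 0 0 0;0 0 -3 0 0 0;0 0 0 0 0 0;0 0 0 0 0 0'
```

```text
time_s: 44.3
eef_pos: [0.5253, -0.3408, 0.2226]
orientation: [0.68, 0.733, 0.0, 0.001]
ft_force: [0.5, 0.2, 0.0]
finger_gap: 0.0438
```

```bash
python3 -m pendant '0 0 0 0 0 0;0 0 0 0 0 0;0 0 0 0 0 0;0 0 2 0 0 0;0 0 4 0 0 0;0 0 6 0 0 0;0.6 5 3 0 0 0;0.6 5 1 0 0 0;0.6 5 0 0 0 0;0.6 5 0 0 0 0;0 0 0 0 0 0;0 0 0 0 0 0' 0 25; python3 - <<'E'
from h import *
im,c=snap("wrist","w11"); s=get_state()
print(s["eef_pos"],s["finger_gap"],teeth(c,im,(.558,.0635),.073,18,TIP[18],rng=.014))
E
```

```text
time_s: 45.8
eef_pos: [0.5485, -0.1414, 0.3823]
orientation: [0.68, 0.733, -0.0, 0.001]
ft_force: [-0.2, 0.1, -0.6]
finger_gap: 0.0255
[ 0.5485305  -0.14209974  0.38211601] 0.02494579907188995 (array([0.56097689, 0.05990051]), np.float64(6.6189857347311225), np.float64(8.291547939255956))
```

```bash
python3 -m pendant '0.5 4 0 0 0 0;0.5 4 0 0 0 0;0.55 4 0 0 0 0;0 0 -3 0 0 0;0 0 -4 0 0 0;0 0 -2.5 0 0 0;0 0 0 0 0 0;0 0 0 0 0 0'
```

```text
time_s: 46.85
eef_pos: [0.5647, -0.0224, 0.2873]
orientation: [0.681, 0.733, 0.0, 0.001]
ft_force: [0.2, 0.4, -0.9]
finger_gap: 0.0251
```

```bash
python3 -m pendant '0 0 -1.5 0 0 0;0 0 -0.8 0 0 0;0 0 0 0 0 0;0 0 0 0 0 0'; python3 -m pendant '0 0 0 0 0 0;0 0 0 0 0 0;0 0 0 0 0 0;0 0 3 0 0 0;0 0 5 0 0 0;-1 -4 2 0 0 0;-1 -5 2 0 0 0;0 0 0 0 0 0;0 0 0 0 0 0' 0.5; python3 - <<'E'
from h import *
im,c=snap("wrist","w12"); s=get_state()
print(s["eef_pos"],s["finger_gap"])
for N,x in((18,(.558,.0635)),(16,(.565,-.022))): print(teeth(c,im,x,.073,N,TIP[N],rng=.012))
cv2.imwrite("pics/w12c.png",cv2.resize(im[0:260,160:480],(640,520),interpolation=cv2.INTER_CUBIC))
E
```

```text
time_s: 47.35
eef_pos: [0.564, -0.0213, 0.2634]
orientation: [0.68, 0.733, -0.0, -0.0]
ft_force: [0.3, -0.2, -1.2]
finger_gap: 0.0254
time_s: 48.48
eef_pos: [0.5437, -0.1113, 0.3833]
orientation: [0.681, 0.733, 0.0, -0.0]
ft_force: [0.4, 0.6, -0.5]
finger_gap: 0.0439
[ 0.54367334 -0.11068634  0.3829467 ] 0.04345360626343828
(array([0.55848155, 0.06069662]), np.float64(10.866393380320481), np.float64(18.995529428773345))
(array([ 0.56368264, -0.02037325]), np.float64(15.197717168443095), np.float64(46.31663797642195))
```

```bash
python3 -m pendant '0.1 -5 0 0 0 0;0.13 -6 0 0 0 0;0 0 -4 0 0 0;0 0 -5 0 0 0;0 0 -4 0 0 0;0 0 0 0 0 0;0 0 0 0 0 0'
```

```text
time_s: 49.4
eef_pos: [0.547, -0.2208, 0.2541]
orientation: [0.68, 0.733, 0.0, 0.0]
ft_force: [0.4, -0.6, 0.2]
finger_gap: 0.0429
```

```bash
python3 -m pendant '0 0 -2 0 0 0;0 0 -1.2 0 0 0;0 0 0 0 0 0;0 0 0 0 0 0'; python3 -m pendant '0 0 0 0 0 0;0 0 0 0 0 0;0 0 0 0 0 0;0 0 2 0 0 0;0 0 4 0 0 0;0 0 6 0 0 0;-1.5 4 3 0 0 0;-2 4 1 0 0 0;-1.5 4 0 0 0 0;0 0 0 0 0 0;0 0 0 0 0 0' 0 25; python3 - <<'E'
from h import *
im,c=snap("wrist","w13"); s=get_state()
print(s["eef_pos"],s["finger_gap"])
for N,x in((18,(.558,.0635)),(16,(.565,-.022))): print(teeth(c,im,x,.073,N,TIP[N],rng=.012))
cv2.imwrite("pics/w13c.png",cv2.resize(im[0:260,160:480],(640,520),interpolation=cv2.INTER_CUBIC))
E
```

```text
time_s: 49.9
eef_pos: [0.5467, -0.2215, 0.2224]
orientation: [0.68, 0.733, 0.0, 0.001]
ft_force: [-0.4, -0.4, 0.4]
finger_gap: 0.0432
time_s: 51.28
eef_pos: [0.4966, -0.1015, 0.3815]
orientation: [0.68, 0.733, -0.0, 0.001]
ft_force: [0.8, 0.1, -1.1]
finger_gap: 0.0254
[ 0.49682102 -0.10199815  0.38145873] 0.025261963962794908
(array([0.55761662, 0.06108741]), np.float64(10.950067563741445), np.float64(23.655779656124693))
(array([ 0.56297574, -0.02034246]), np.float64(15.209122996794424), np.float64(43.18160083637803))
```

View pics/w13c.png

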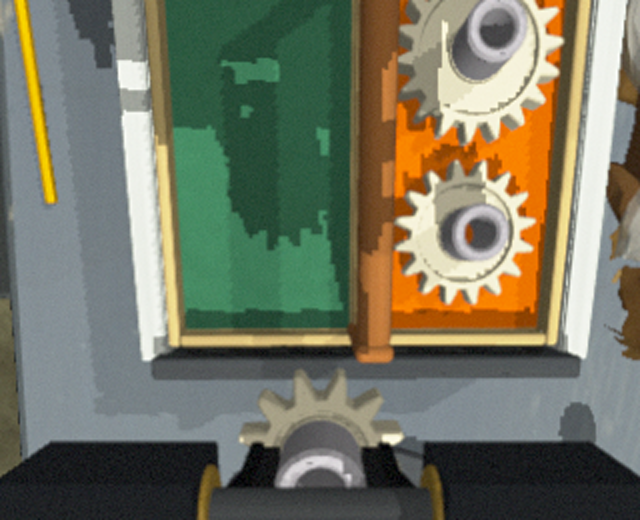

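```bash
python3 -m pendant '-1.2 4 0 0 0 0;-1.2 4 0 0 0 0;-1.2 3.2 0 0 0 0;0 0 -3 0 0 0;0 0 -4 0 0 0;0 0 -2.5 0 0 0;0 0 0 0 0 0;0 0 0 0 0 0'; python3 -m pendant '0 0 -1.5 0 0 0;0 0 -0.8 0 0 0;0 0 0 0 0 0;0 0 0 0 0 0'
```

```text
time_s: 52.32
eef_pos: [0.4612, 0.01, 0.2869]
orientation: [0.681, 0.733, 0.0, 0.001]
ft_force: [0.4, 0.3, -1.2]
finger_gap: 0.0254
time_s: 52.82
eef_pos: [0.4606, 0.0106, 0.264]
orientation: [0.68, 0.733, 0.0, 0.001]
ft_force: [0.4, 0.1, -0.9]
finger_gap: 0.0255
```

```bash
python3 -m pendant '0 0 0 0 0 0;0 0 0 0 0 0;0 0 0 0 0 0;0 0 4 0 0 0;0 0 4 0 0 0;0 -5 2 0 0 0;0 -6 2 0 0 0;0 0 0 0 0 0;0 0 0 0 0 0' 0.5; python3 - <<'E'
from h import *
im,c=snap("wrist","w14"); s=get_state(); print(s["eef_pos"])
for N,x in((18,(.558,.061)),(16,(.563,-.0203)),(12,(.4606,.0106))): print(N,teeth(c,im,x,.073,N,TIP[N],rng=.008))
c=load("w13")
for u in((381,60),(378,200),(375,330)): print(onz(c,(160+u[0]/2,u[1]/2),.138))
E
```

```text
time_s: 53.95
eef_pos: [0.4597, -0.0984, 0.3829]
orientation: [0.681, 0.733, -0.0, -0.001]
ft_force: [0.6, 1.1, -0.1]
finger_gap: 0.0436
[ 0.45963457 -0.09774981  0.38262186]
18 (array([0.55689216, 0.06102132]), np.float64(11.112356653782188), np.float64(21.21766208950876))
16 (array([ 0.56249979, -0.02038444]), np.float64(15.163097651444978), np.float64(31.830854262362763))
12 (array([0.46059282, 0.01267552]), np.float64(20.364960565397077), np.float64(29.027266178869496))
[0.50880148 0.0344618  0.138     ]
[ 0.51247639 -0.01338784  0.138     ]
[ 0.51623617 -0.06304984  0.138     ]
```

```bash
python3 -m pendant '1.7 4 0 0 0 0;1.7 4 0 0 0 0;1.65 3.4 0 0 0 0;0 0 0 0 0 0;0 0 -3 0 0 0;0 0 -3 0 0 0;0 0 0 0 0 0;0 0 0 0 0 0'; python3 -m pendant '0 0 -2 0 0 0;0 0 -1.1 0 0 0;0 0 0 0 0 0;0 0 0 0 0 0'
```

```text
time_s: 55.0
eef_pos: [0.5108, 0.0154, 0.3236]
orientation: [0.68, 0.733, -0.0, 0.0]
ft_force: [0.7, -0.2, -0.2]
finger_gap: 0.0432
time_s: 55.5
eef_pos: [0.5111, 0.0153, 0.2928]
orientation: [0.68, 0.733, 0.0, 0.001]
ft_force: [0.7, -0.2, -0.0]
finger_gap: 0.0433
```

```bash
python3 -m pendant '0 0 0 0 0 0;0 0 0 0 0 0;0 0 0 0 0 0;0 0 0 0 0 0;0 0 1 0 0 0;0 0 1 0 0 0;0 0 0 0 0 0' 0 60
```

```text
time_s: 56.38
eef_pos: [0.5108, 0.0155, 0.3129]
orientation: [0.68, 0.733, 0.0, 0.0]
ft_force: [0.0, 1.0, -7.2]
finger_gap: 0.0133
```

```bash
python3 -m pendant '0 0 2 0 0 0;0 0 2.5 0 0 0;0 2 0 0 0 0;0 3 0 0 0 0;-0.1 4 0 0 0 -1;-0.1 4 0 0 0 -1;-0.1 4 0 0 0 -1;-0.1 4 0 0 0 -1;-0.1 4 0 0 0 -2;-0.1 4 0 0 0 -2;-0.1 3 0 0 0 -2;0 0 0 0 0 0'; python3 -m pendant '-0.1 3 0 0 0 -1;-0.1 4 0 0 0 -1.5;0 3 0 0 0 0;0 2 0 0 0 0;0 0 0 0 0 0;0 0 0 0 0 0'
```

```text
time_s: 57.88
eef_pos: [0.5031, 0.3375, 0.3565]
orientation: [0.741, 0.672, 0.0, -0.0]
ft_force: [-0.6, -1.3, -7.7]
finger_gap: 0.0137
time_s: 58.62
eef_pos: [0.5017, 0.4542, 0.3566]
orientation: [0.756, 0.654, -0.001, 0.0]
ft_force: [-0.4, -0.6, -7.8]
finger_gap: 0.0137
```

```bash
python3 -m pendant '0 0.1 -2 0 0 0;0 0 -2.5 0 0 0;0 0 -1.5 0 0 0;0 0 -0.8 0 0 0;0 0 0 0 0 0;0 0 0 0 0 0'; python3 -m pendant '0 0 -0.3 0 0 0;0 0 -0.2 0 0 0;0 0 -0.1 0 0 0;0 0 0 0 0 0;0 0 0 0 0 0'
```

```text
time_s: 59.38
eef_pos: [0.5022, 0.4566, 0.2902]
orientation: [0.756, 0.655, 0.001, 0.0]
ft_force: [-0.4, -0.3, -6.5]
finger_gap: 0.0137
time_s: 60.0
eef_pos: [0.5018, 0.4564, 0.2832]
orientation: [0.756, 0.655, 0.0, 0.0]
ft_force: [-0.4, -0.1, -8.1]
finger_gap: 0.0132
```

```bash
python3 -m pendant '0 0 -0.1 0 0 0;0 0 -0.1 0 0 0;0 0 0 0 0 0;0 0 0 0 0 0'; python3 -m pendant '0 0 -0.1 0 0 0;0 0 0 0 0 0;0 0 0 0 0 0'
```

```text
time_s: 60.5
eef_pos: [0.5018, 0.4564, 0.2824]
orientation: [0.756, 0.655, 0.0, 0.0]
ft_force: [-2.6, -2.0, 3.3]
finger_gap: 0.0136
time_s: 60.88
eef_pos: [0.5018, 0.4564, 0.2823]
orientation: [0.756, 0.655, 0.0, 0.0]
ft_force: [-4.4, -2.2, 7.5]
finger_gap: 0.0135
```

Landed. Release, lift away, and look.

```bash
python3 -m pendant '0 0 0.1 0 0 0;0 0 0 0 0 0;0 0 0 0 0 0;0 0 0 0 0 0;0 0 3 0 0 0;0 0 5 0 0 0;0 -4 4 0 0 0;0 -6 1 0 0 0;0 -6 0 0 0 0;0 -6 0 0 0 0;0 -3 0 0 0 0;0 0 0 0 0 0' 0.5; python3 - <<'E'
from h import *
t,_=snap("top","t3");s,_=snap("scene","s3");w,_=snap("wrist","w15"); print(get_state()["eef_pos"])
o=np.zeros((600,800,3),np.uint8)
o[:300,:400]=cv2.resize(t[160:310,90:290],(400,300),interpolation=cv2.INTER_CUBIC)
o[:300,400:]=cv2.resize(s[130:280,130:330],(400,300),interpolation=cv2.INTER_CUBIC)
o[300:,:480]=cv2.resize(w[0:250,120:520],(480,300))
cv2.imwrite("pics/f.png",o)
E
```

```text
time_s: 62.38
eef_pos: [0.502, 0.2044, 0.4113]
orientation: [0.757, 0.653, -0.0, 0.0]
ft_force: [0.2, 0.3, -0.3]
finger_gap: 0.0437
[0.50195728 0.20705255 0.41127968]
```

View pics/f.png

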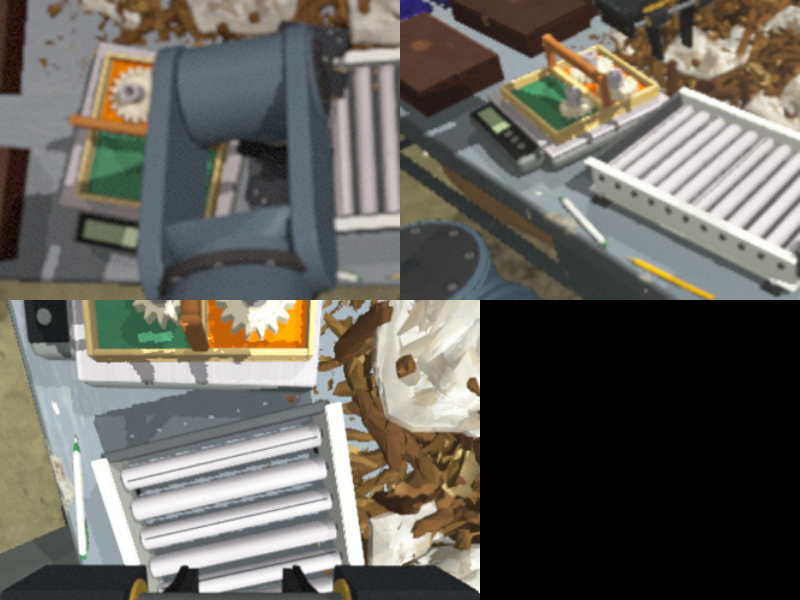

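```bash
python3 - <<'E'
from h import *
c=load("w15"); f=lambda u,v:(120+u/1.2,(v-300)/1.2)
a=[onz(c,f(*u),.064) for u in((87,358),(317,350))]; b=[onz(c,f(*u),.04) for u in((79,382),(317,377))]
for q,h in((a,.095),(b,.118)):
    d=(q[1]-q[0])[:2]; L=np.linalg.norm(d); d/=L; n=np.array([-d[1],d[0]])
    print(L,np.degrees(np.arctan2(d[1],d[0])),"centre",(q[0]+q[1])[:2]/2+n*h)
E
```

```text
0.20594840376237036 -6.622251407111544 centre [0.50131058 0.45617541]
0.23260797429769 -7.319037841701583 centre [0.49609211 0.4635423 ]
```

```bash
python3 -c '
from rig import *
print(hand_in())'
```

```text
the job is handed in; nothing more can be done
None
```

I completed every step and handed the job in at about 62 s of simulated time. The hand-in reports no verdict, so the results below come from my own checks.

- **Rolling the tray:** I rolled it along the track by its handle until it met the stop, with about 11 N of contact. A picture afterwards put it about 2.5 mm from the stop. It later drifted back about 13 mm while I was picking gears. It was close to the stop again before I refilled it.
- **Meshing:** Three gears were present: 12, 16 and 18 teeth. All three went down on their posts without resistance. I then turned the master to about 1.4 rad (tooth fit 80.6°). The measured centres afterwards were 1–2 mm off nominal, which is inside the 3 mm limit.
- **One bad grasp:** My first grip on the 18-tooth gear missed its centre because the tray had drifted. I let go, measured again and gripped it properly.
- **Sorting:** The 12-tooth gear went in the green half, and the 16- and 18-tooth gears in the orange half. Views before and after lifting the tray showed nothing tilted, though I judged this by eye and did not measure it.
- **On the scale:** The tray stands on the platform and the gripper is clear of it. Its middle is about 9 mm from the platform's centre by the wrist view and about 1 mm by the earlier top view. Those two estimates disagree, but both are within 25 mm. It is square to the platform to about 1°.
- **Bystanders:** I kept clear of the stamp and the marker, and the camera views showed no movement while I worked at the fixture. I did not check them again at the end.

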